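Build the gluing stack: two piles of discs, separator between, weight on top

ROBOT

A 6-joint arm with a two-finger parallel gripper is mounted at the origin on a cart in front of the work surface, level with it; the furniture and walls round the work are solid. World frame = base frame: x ahead of the robot, y to its left, z up, the work surface at z = 0. Lengths are in m, angles in rad, forces in N, time in s.
With the tool pointing down it reaches from about 0.25 to 0.775 m from the base axis. Payload 8.9 kg.
Tool frame: the origin (TCP) lies where the fingers leave the gripper's body, on its centre line; the fingertips stand bot.tips_ahead ahead of it and the grasp point (between the pads) lies 54 mm ahead of it (bot.tips_ahead is the distance from the TCP to the fingertips, in m); z points along the fingers, y is the line along which they close (so a half turn about z gives the same grasp; the last joint's range is limited). The gripper opens to 85 mm and grips with 20 to 120 N. Pads are 22 mm wide; open, the fingers measure 114 mm over their backs; the gripper's body (76 mm by 85 mm) begins 54 mm behind the grasp point. The pads swing forward as they close: fully open they stand 13 mm farther back than shut.
Start: joints at [1.024, 0.291, -0.153, 1.127, 0, 1.431], TCP at [0.208, 0.482, 0.304] pointing down, gripper open.
Joint ranges: [-2.52, 2.52], [-0.91, 1.74], [-1.3, 1.37], [-1.96, 2.02], [-1.52, 1.47], [-3.14, 3.14]. Speed limits (rad/s): [2.22, 2.22, 2.79, 3.14, 3.14, 3.14].

INTERFACE

Orientations are given as a unit quaternion [w, x, y, z].
In Python, from workcell import bot, viewer, nets gives the robot as it stands.
- The arm moves only by the shell command python3 -m creep 'ROWS' [FORCE]. ROWS is JSON, a list of rows, each an object of numbers: "dx", "dy", "dz": the shift along the tool's x, y, z in mm; "wx", "wy", "wz": the turn, a rotation vector about the tool's x, y, z in degrees; "gripper": the finger opening in mm, from 0 to 85.4. In form: [{"dx": .., "dy": .., "dz": .., "wx": .., "wy": .., "wz": .., "gripper": ..}, ...]. A call has 1 to 8 rows; each row is the pose to reach, as a shift and turn from the pose commanded when the call began, along the tool's axes at that moment; what a row does not reach only later rows make up. A row lasts 1/8 s, in which the tool goes at most 62.5 mm and 10.7 degrees, less where a joint would pass 70% of its speed; a pose out of reach is approached as far as the arm can. A call with a gripper value outside its range is refused whole. The fingers move at their own pace and stop on an object; FORCE is the grip in N (left out, the last holds). Time passes only in rows, so rows that repeat a pose let the fingers close. It gives the time, the measured TCP pose, the force, the opening and the grip force at its end, in the units of the state.
- bot.state(): the state, without advancing time (a new reading comes with each control period).
- viewer.grab_frame(name): name is "scene" or "top" or "wrist"; returns (picture, depth): 480x640x3 uint8, red, green, blue; 480x640 float32, m along the optical axis (not along the pixel's ray), 0 where there is no reading.
- viewer.camera_params(name): a dict with "fx", "fy", "cx", "cy" (pixels), "k1" (the pictures are not rectified: a ray, as slopes to the right and down, at radius r is drawn at 1 + k1 r^2 times it, then the intrinsics apply), "xyz" and "orientation" of the camera in the world; the wrist camera has in their place "mount" (4x4, takes a point from camera to tool coordinates, whose origin is the TCP and whose axes are the flange's). Camera axes: x right, y up, looking along -z (the intrinsics and any distortion apply to the point x, -y, -z); pixel columns grow to the right and rows downward; lengths in m; the calibration is good to about 2 mm. A picture is of the moment at which its call begins: read the wrist's pose just before it. camera_params takes no time and is no camera call.
- bot.job_done(): hands the job in; it is judged then, once.
Trained networks look in the newest picture that a camera, given by its name, has taken for a name from the list of things; names that differ only in an ending like _2 or _b are one class to them, and where a whole thing is asked for, a point or a joint stands for the part that bears it (a point fixed in the world has none). Each returns a list of dicts, best first, with "p" (0 to 1); they miss things now and then, are a little off and sometimes report something else, mostly with a low value. They report only what shows in the picture. A call takes as long as a camera call. They do not tell look-alikes from the thing itself.
- nets.trace(thing, camera): "pixels" (480x640 bool, what is visible of it) and "extent" ([centre column, centre row, width, height] in pixels, round what is visible of it).
The state is a dict: "t": time; "joints": joint angles; "dq": joint speeds; "tau": joint torques, N m; "eef_pos": TCP position; "eef_rot": TCP orientation; "wrist_force": force on the tool from outside, world axes, zero at the start; "moment": the same for the moment, N m; "width": finger opening in m; "grasp_force": force on a finger pad.
Only numpy, scipy, OpenCV 4.12 (cv2) and the standard library are available. Lean on these libraries where they do the work, as an engineer would, in place of code of your own. Each camera call takes 0.05 s, during which the arm holds its last target. There are 200 camera calls.

TASK

Build the gluing stack on the round wooden stand, upright and centred over it: first the taller of the two piles of discs that stand among the tools in front of the robot, on it the loose wooden separator disc, then the lower pile of discs, and last the black weight on top. Leave the white glue jar standing where it is; the discs on the card and on the board at the back are not part of this.

Things in the scene. Friction and masses are not known exactly. Their poses are not given: they have to be found in the camera images.
- glue_stand: gluing stand, the target: low round wooden foot, 92 mm across at the table, 14 mm high in all, with a flat grey pad 78 mm across on top; fixed to the table; stands on the table top z = 0. Origin at the centre of its underside, z up; the pad's surface, on which the stack is built, is 14 mm above the origin.
- tall_pile_center (a point): the taller pile of discs: loose upright round pile of pale green discs, 40 mm high; its firm, graspable body is an upright cylinder 67 mm across (loose paper edges make it look up to 72 mm), with a flat top and bottom. Point at its centre, 20 mm above its underside; z up along the pile's axis. About 0.11 kg.
- low_pile_center (a point): the lower pile of discs: like the other but only 30 mm high, its firm, graspable body a cylinder 67 mm across (looks up to 75 mm), flat top and bottom. Point at its centre, 15 mm above its underside; z up along the pile's axis. About 0.08 kg.
- separator_center (a point): separator: loose plain disc of light wood, 62 mm across and 20 mm thick, lying flat; round, so it may be gripped across in any direction. Point at its centre, 10 mm above its underside; z up. About 0.06 kg.
- weight_center (a point): black pressing weight: loose round black block, 59 mm across at the foot and 48 mm high in all, flat underneath; its side is nearly upright (56 to 59 mm across) up to 28 mm above the underside, and domed above that, so it is best gripped low. Point on its axis 18 mm above its underside, half-way up the grippable side; z up. About 0.35 kg.
- glue_jar_center (a point): bystander: white glue jar, 101 mm across and 118 mm high, standing upright and loose. Point at its centre, 59 mm above its underside; z up. To be left alone.
Things that resemble listed ones, but are neither listed nor needed, are in the scene too. What is meant by the glue_stand is not purple or red, and is the larger of those in its own colour.

How it is judged:
At the end, for the whole second after the job is handed in: Taller pile on the stand's pad, separator on it, lower pile on that, weight on top: each with its centre within 15 mm of the stand's axis, within 6 mm of its height in the stack, upright within 0.08 rad, released and at rest; the glue jar upright and within 20 mm of where it stood (horizontal distance between each of tall_pile_center, separator_center, low_pile_center, weight_center and glue_stand below 0.015 m and z of tall_pile_center in the frame of glue_stand between 0.028 and 0.04 m and angle between each of tall_pile_center, separator_center, low_pile_center, weight_center's own z axis and vertical below 0.08 rad and linear speed of each of tall_pile, separator, low_pile, weight below 0.02 m/s and z of separator_center in the frame of glue_stand between 0.058 and 0.07 m and z of low_pile_center in the frame of glue_stand between 0.083 and 0.095 m and z of weight_center in the frame of glue_stand between 0.116 and 0.128 m and distance of glue_jar_center from where it was at the start of the episode below 0.02 m and angle between glue_jar_center's own z axis and vertical below 0.1 rad); the robot touches nothing.
It fails at once if the glue jar is shifted by more than 20 mm or tipped by more than 0.25 rad (distance of glue_jar_center from where it was at the start of the episode above 0.02 m or angle between glue_jar_center's own z axis and vertical above 0.25 rad).
It also fails if it takes over 106 s, if anything falls off the work surface, if the arm or the gripper's body presses on something with over 40 N, if the wrist force passes 120 N, or if a joint passes its speed limit or range.

## Working session

There is one attempt and no reset: what is moved stays moved. The work goes in short steps, Python scripts to look and compute and a shell command to move; the robot and the scene stay as the last step left them, time stands still between calls to the robot, and variables do not carry over. Pictures are saved under pics/ and viewed, at most 14 in all, crops included, and the job is handed in when it is done.

```bash
ls; mkdir -p pics; cat > h.py <<'E'
import numpy as np, cv2
from workcell import bot, viewer, nets
from scipy.spatial.transform import Rotation as R
def q2m(q): return R.from_quat([q[1],q[2],q[3],q[0]]).as_matrix()
def cam(name, st=None):
    c=viewer.camera_params(name)
    if 'mount' in c:
        M=np.array(c['mount']); Rt=q2m(st['eef_rot']); 
        return c, Rt@M[:3,:3], Rt@M[:3,3]+np.array(st['eef_pos'])
    return c, q2m(c['orientation']), np.array(c['xyz'])
def rays(c,uv):
    uv=np.asarray(uv,float).reshape(-1,1,2)
    K=np.array([[c['fx'],0,c['cx']],[0,c['fy'],c['cy']],[0,0,1]])
    p=cv2.undistortPoints(uv,K,np.array([c['k1'],0,0,0,0.]))[:,0]
    return np.c_[p[:,0],-p[:,1],-np.ones(len(p))]
def pts(name,uv,d,st=None):
    c,Rm,t=cam(name,st); return (rays(c,uv)*np.asarray(d).reshape(-1,1))@Rm.T+t
def onplane(name,uv,z,st=None):
    c,Rm,t=cam(name,st); r=rays(c,uv)@Rm.T; return t+r*((z-t[2])/r[:,2:3])
def grab(name,fn=None):
    st=bot.state(); im,d=viewer.grab_frame(name)
    if fn: cv2.imwrite('pics/'+fn,cv2.cvtColor(im,cv2.COLOR_RGB2BGR))
    return st,im,d
def cloud(name,st,d):
    v,u=np.mgrid[0:480,0:640]; uv=np.c_[u.ravel(),v.ravel()]
    return pts(name,uv,d.ravel(),st).reshape(480,640,3)
E
python3 - <<'E'
from h import *
s=bot.state();print(s,bot.tips_ahead)
names=['glue_stand','tall_pile_center','low_pile_center','separator_center','weight_center','glue_jar_center']
for cm in ['scene','top']:
    st,im,d=grab(cm,cm+'1.png'); P=cloud(cm,st,d)
    print(cm,viewer.camera_params(cm))
    for n in names:
        for r in nets.trace(n,cm)[:5]:
            m=r['pixels']&(d>0); q=P[m]
            print(n,round(r['p'],2),np.round(r['extent']),m.sum(), np.round(np.r_[np.percentile(q,2,0),np.percentile(q,98,0)],3) if m.sum() else '')
E
```

```text
pics
{'t': 0.0, 'joints': array([ 1.02368989e+00,  2.91298849e-01, -1.54129146e-01,  1.12670810e+00,
       -1.54618901e-05,  1.43152879e+00]), 'dq': array([-3.47042494e-06, -2.54999996e-04,  1.12877011e-03, -5.19301042e-04,
       -4.02115089e-04, -8.25125070e-04]), 'tau': array([ 2.20349061e-04, -5.37142825e+01,  3.31372976e+01,  1.57530309e-02,
       -1.88050440e-04,  2.68073649e-05]), 'eef_pos': array([0.20802966, 0.48164478, 0.30332155]), 'eef_rot': array([-2.18128828e-04,  2.02509066e-01,  9.79280159e-01, -6.33421734e-04]), 'wrist_force': array([-0.44475099, -0.00976829,  0.1382916 ]), 'moment': array([0.00486973, 0.0562622 , 0.03205049]), 'grasp_force': 0.0, 'width': 0.0856700513040461} 0.0726
scene {'fx': 523.8128978076162, 'fy': 523.8128978076162, 'cx': 331.4638503007451, 'cy': 242.53811122204817, 'k1': 0.04988728459802941, 'xyz': array([-0.25146414, -0.60000409,  0.69525315]), 'orientation': array([ 0.77946301,  0.41920837, -0.21703759, -0.41182088])}
glue_stand 0.97 [286. 274.  33.  26.] 927 [ 0.402 -0.034  0.003  0.481  0.045  0.018]
glue_stand 0.83 [380. 215.  37.  22.]
[... 1166 characters left out ...]
0.02 ]
glue_stand 0.65 [299. 217.  25.  24.] 548 [0.596 0.002 0.003 0.653 0.059 0.015]
glue_stand 0.65 [233. 338.  24.  29.] 476 [0.312 0.148 0.002 0.364 0.2   0.015]
tall_pile_center 0.62 [218. 287.  27.  27.] 789 [0.417 0.177 0.002 0.48  0.241 0.045]
low_pile_center 0.59 [433. 228.  32.  28.] 719 [ 0.573 -0.324  0.008  0.636 -0.26   0.035]
low_pile_center 0.23 [406. 291.  30.  24.] 565 [ 0.428 -0.259  0.009  0.482 -0.201  0.025]
separator_center 0.8 [406. 290.  28.  22.] 535 [ 0.43  -0.259  0.016  0.482 -0.203  0.025]
weight_center 0.74 [347. 219.  26.  28.] 487 [ 0.594 -0.114  0.011  0.646 -0.065  0.049]
glue_jar_center 0.59 [237. 216.  47.  43.] 1652 [0.57  0.117 0.03  0.656 0.203 0.12 ]
```

View pics/top1.png

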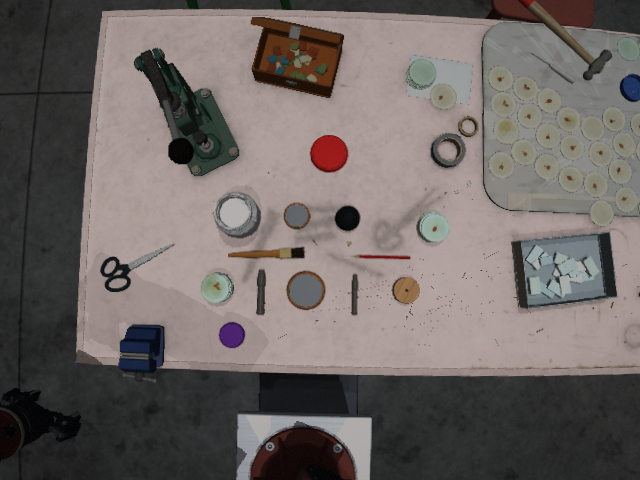

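View pics/scene1.png

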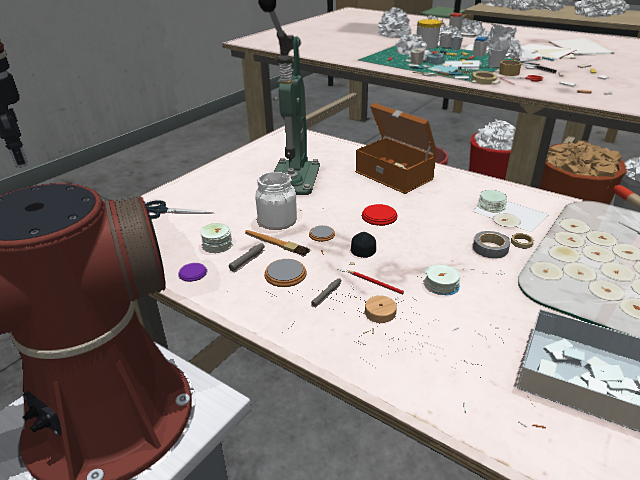

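Candidates (top view):
- **Stands:** large wood/grey (304,291), small wood/grey (299,217), red (328,153), purple (232,335). I choose the large one at (304,291).
- **Piles:** (218,287) is 40 mm high, so it is the tall one. (433,228) is 30 mm high, so it is the low one. The discs on the card (421,72) and on the board are not part of the job.
- **Separator:** the wooden disc (406,290). The tape rings (448,150) and (468,126) are not it.
- **Weight:** the black block (347,217).

One close crop will check the choice.

```bash
cat >> h.py <<'E'
TOPZ=dict(glue_stand=.014,tall_pile_center=.040,low_pile_center=.030,separator_center=.020,weight_center=.048)
def go(x,y,z,st=None,yaw=None):
    st=st or bot.state(); Rt=q2m(st['eef_rot']); d=Rt.T@(np.array([x,y,z])-st['eef_pos'])*1000
    print('dx %.1f dy %.1f dz %.1f'%tuple(d), 'from',np.round(st['eef_pos'],4),'t',st['t'])
E
python3 - <<'E'
from h import *
im=cv2.imread('pics/top1.png'); cv2.imwrite('pics/crop.png',cv2.resize(im[190:320,190:450],None,fx=3,fy=3,interpolation=cv2.INTER_CUBIC))
st,im,d=grab('top'); P=cloud('top',st,d)
t=P[(d>0)&(np.hypot(P[...,0]-.45,P[...,1]-.1)<.02)]; print('table',np.median(t,0))
for n,xy in dict(glue_stand=(.45,0),tall_pile_center=(.447,.209),low_pile_center=(.604,-.292),separator_center=(.456,-.231),weight_center=(.62,-.09)).items():
    r=[r for r in nets.trace(n,'top') if 1]
    for q in r:
        (c,rad)=cv2.minEnclosingCircle(np.argwhere(q['pixels'])[:,::-1].astype(np.float32))
        p=onplane('top',[c],TOPZ[n])[0]
        if np.hypot(p[0]-xy[0],p[1]-xy[1])<.03: print(n,np.round(p,4),c,rad); break
go(.447,.209,.25)
E
```

```text
table [0.45005736 0.10029153 0.00426895]
glue_stand [0.4498 0.0038 0.014 ] (305.6393737792969, 289.29144287109375) 19.75556755065918
tall_pile_center [0.4484 0.2072 0.04  ] (217.0, 287.5) 16.37843894958496
low_pile_center [ 0.6054 -0.292   0.03  ] (433.5, 226.0) 16.286596298217773
separator_center [ 0.4552 -0.2294  0.02  ] (405.38720703125, 289.5225524902344) 13.62290096282959
dx -327.4 dy -155.8 dz 53.9 from [0.2082 0.4819 0.3039] t 1.0
```

View pics/crop.png

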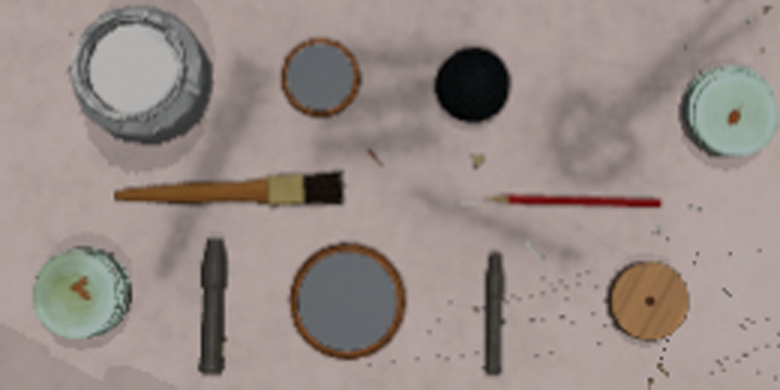

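The crop shows the larger wooden ring with a grey pad at crop (348,300), a smaller copy at (320,77), the tall pile at left (82,293), the separator at (648,300), the weight at (473,84) and the low pile at (735,112). The choice holds.

```bash
python3 -m creep '[{"dx":-327,"dy":-156,"dz":54,"gripper":85},{"dx":-327,"dy":-156,"dz":54,"gripper":85},{"dx":-327,"dy":-156,"dz":54,"gripper":85},{"dx":-327,"dy":-156,"dz":54,"gripper":85},{"dx":-327,"dy":-156,"dz":54,"gripper":85},{"dx":-327,"dy":-156,"dz":54,"gripper":85},{"dx":-327,"dy":-156,"dz":54,"gripper":85},{"dx":-327,"dy":-156,"dz":54,"gripper":85}]'
cat >> h.py <<'E'
def look(n,fn=None):
    st,im,d=grab('wrist',fn)
    for q in nets.trace(n,'wrist')[:2]:
        m=q['pixels']; P=cloud('wrist',st,d); k=m&(d>0)
        (c,rad)=cv2.minEnclosingCircle(np.argwhere(m)[:,::-1].astype(np.float32))
        z=np.percentile(P[k][:,2],90); t=k&(abs(P[...,2]-z)<.006)
        T=P[t]; e=(np.percentile(T,1,0)+np.percentile(T,99,0))/2
        print(n,round(q['p'],2),np.round(q['extent']),'circ@plane',np.round(onplane('wrist',[c],TOPZ[n],st)[0],4),'topcloud mid',np.round(e,4),'size',np.round(np.ptp(T,0),3))
    return st
E
python3 - <<'E'
from h import *
st=look('tall_pile_center','w1.png'); print(st['eef_rot'],st['eef_pos'])
E
```

```text
tall_pile_center 0.58 [228. 432.  19.  19.] circ@plane [0.4081 0.2684 0.04  ] topcloud mid [0.4405 0.2438 0.0081] size [0.029 0.009 0.008]
[4.12746620e-06 2.02513264e-01 9.79279520e-01 3.71533283e-06] [0.2082246  0.48193224 0.30391859]$[0]: bad value
```

View pics/w1.png

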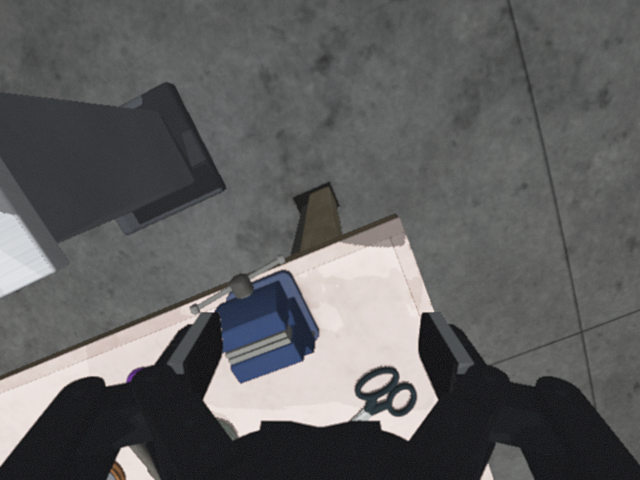

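The arm did not move: the row format was refused, so I'll give all the keys. The view shows the vice (265,325) and scissors (385,390) from the start pose.

```bash
python3 -m creep '[{"dx":-62,"dy":-29,"dz":0,"wx":0,"wy":0,"wz":0,"gripper":85}]'
```

```text
t: 1.23
eef_pos: [0.2487, 0.4367, 0.3038]
eef_rot: [-0.0, 0.2, 0.98, 0.001]
wrist_force: [0.8, -0.2, 0.2]
width: 0.0849
grasp_force: 0.0
```

```bash
python3 -m creep '[{"dx":-265,"dy":-127,"dz":54,"wx":0,"wy":0,"wz":0,"gripper":85},{"dx":-265,"dy":-127,"dz":54,"wx":0,"wy":0,"wz":0,"gripper":85},{"dx":-265,"dy":-127,"dz":54,"wx":0,"wy":0,"wz":0,"gripper":85},{"dx":-265,"dy":-127,"dz":54,"wx":0,"wy":0,"wz":0,"gripper":85},{"dx":-265,"dy":-127,"dz":54,"wx":0,"wy":0,"wz":0,"gripper":85},{"dx":-265,"dy":-127,"dz":54,"wx":0,"wy":0,"wz":0,"gripper":85},{"dx":-265,"dy":-127,"dz":54,"wx":0,"wy":0,"wz":0,"gripper":85}]'
python3 - <<'E'
from h import *
st=look('tall_pile_center','w2.png'); print(st['eef_rot'],st['eef_pos'])
E
```

```text
t: 2.1
eef_pos: [0.4424, 0.2136, 0.2499]
eef_rot: [-0.0, 0.203, 0.979, 0.0]
wrist_force: [-0.9, 0.5, 0.9]
width: 0.0854
grasp_force: 0.0
tall_pile_center 0.81 [320. 235.  85.  81.] circ@plane [0.4404 0.2138 0.04  ] topcloud mid [0.4449 0.2122 0.0375] size [0.068 0.07  0.007]
[-2.29151577e-04  2.02779807e-01  9.79224333e-01  4.48606109e-05] [0.44239359 0.21355237 0.24990289]
```

View pics/w2.png

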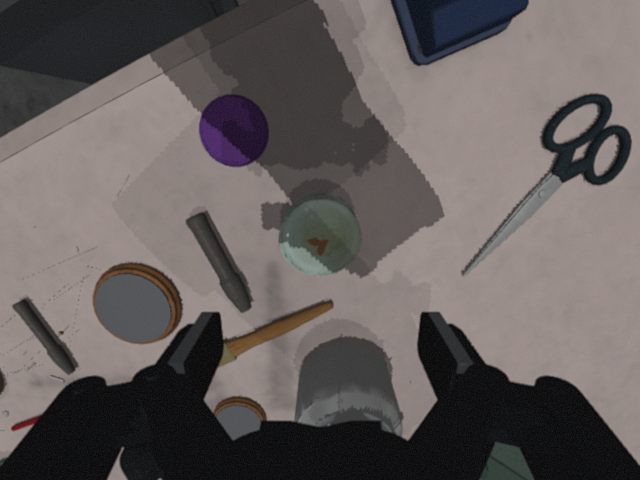

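The pile is centred at (320,235) and clear on both sides where the fingers go. The tool is at (220,260), the brush at (280,325), the jar at (348,385) and the stand at (137,303).

```bash
python3 - <<'E'
from h import *
look('glue_stand'); go(.445,.212,.076)
E
```

```text
glue_stand 0.97 [137. 302.  90.  83.] circ@plane [0.4412 0.0164 0.014 ] topcloud mid [0.445  0.0076 0.0106] size [0.085 0.087 0.008]
glue_stand 0.82 [231. 133.  70.  69.] circ@plane [0.3356 0.1805 0.014 ] topcloud mid [0.3354 0.1781 0.0059] size [0.061 0.06  0.007]
dx -3.6 dy -1.1 dz 174.2 from [0.442  0.2144 0.2502] t 2.3
```

```bash
python3 -m creep '[{"dx":-3.6,"dy":-1,"dz":60,"wx":0,"wy":0,"wz":0,"gripper":85},{"dx":-3.6,"dy":-1,"dz":110,"wx":0,"wy":0,"wz":0,"gripper":85},{"dx":-3.6,"dy":-1,"dz":135,"wx":0,"wy":0,"wz":0,"gripper":85},{"dx":-3.6,"dy":-1,"dz":150,"wx":0,"wy":0,"wz":0,"gripper":85},{"dx":-3.6,"dy":-1,"dz":162,"wx":0,"wy":0,"wz":0,"gripper":85},{"dx":-3.6,"dy":-1,"dz":174,"wx":0,"wy":0,"wz":0,"gripper":85},{"dx":-3.6,"dy":-1,"dz":174,"wx":0,"wy":0,"wz":0,"gripper":85}]' 30 && python3 -m creep '[{"dx":0,"dy":0,"dz":0,"wx":0,"wy":0,"wz":0,"gripper":60},{"dx":0,"dy":0,"dz":0,"wx":0,"wy":0,"wz":0,"gripper":60},{"dx":0,"dy":0,"dz":0,"wx":0,"wy":0,"wz":0,"gripper":60},{"dx":0,"dy":0,"dz":0,"wx":0,"wy":0,"wz":0,"gripper":60},{"dx":0,"dy":0,"dz":0,"wx":0,"wy":0,"wz":0,"gripper":60},{"dx":0,"dy":0,"dz":0,"wx":0,"wy":0,"wz":0,"gripper":60}]' 30
```

```text
t: 3.18
eef_pos: [0.4453, 0.2111, 0.0755]
eef_rot: [-0.0, 0.202, 0.979, -0.0]
wrist_force: [-0.0, 0.7, -1.0]
width: 0.0851
grasp_force: 0.0
t: 3.92
eef_pos: [0.4459, 0.2113, 0.0766]
eef_rot: [0.001, 0.202, 0.979, 0.0]
wrist_force: [-1.6, -0.6, 6.6]
width: 0.0662
grasp_force: 33.7
```

```bash
python3 -m creep '[{"dx":0,"dy":0,"dz":-20,"wx":0,"wy":0,"wz":0,"gripper":60},{"dx":0,"dy":0,"dz":-50,"wx":0,"wy":0,"wz":0,"gripper":60},{"dx":0,"dy":0,"dz":-80,"wx":0,"wy":0,"wz":0,"gripper":60},{"dx":-40,"dy":-90,"dz":-80,"wx":0,"wy":0,"wz":0,"gripper":60},{"dx":-40,"dy":-90,"dz":-80,"wx":0,"wy":0,"wz":0,"gripper":60},{"dx":-40,"dy":-90,"dz":-80,"wx":0,"wy":0,"wz":0,"gripper":60}]'
python3 - <<'E'
from h import *
look('glue_stand','w3.png'); look('tall_pile_center');go(.4455,.0075,.105)
E
```

```text
t: 4.68
eef_pos: [0.4466, 0.1108, 0.1562]
eef_rot: [0.0, 0.204, 0.979, -0.0]
wrist_force: [-0.6, 0.3, -1.7]
width: 0.0663
grasp_force: 34.2
glue_stand 0.97 [186. 306. 122. 110.] circ@plane [0.4356 0.0152 0.014 ] topcloud mid [0.4373 0.0075 0.0105] size [0.074 0.086 0.008]
glue_stand 0.84 [348.  55. 102. 106.] circ@plane [0.3366 0.1756 0.014 ] topcloud mid [0.3363 0.1767 0.0059] size [0.059 0.06  0.008]
tall_pile_center 0.94 [322. 337. 182. 178.] circ@plane [0.485  0.0958 0.04  ] topcloud mid [0.4438 0.1131 0.1169] size [0.067 0.071 0.008]
dx -40.9 dy -97.6 dz 50.9 from [0.4466 0.1133 0.156 ] t 4.875
```

View pics/w3.png

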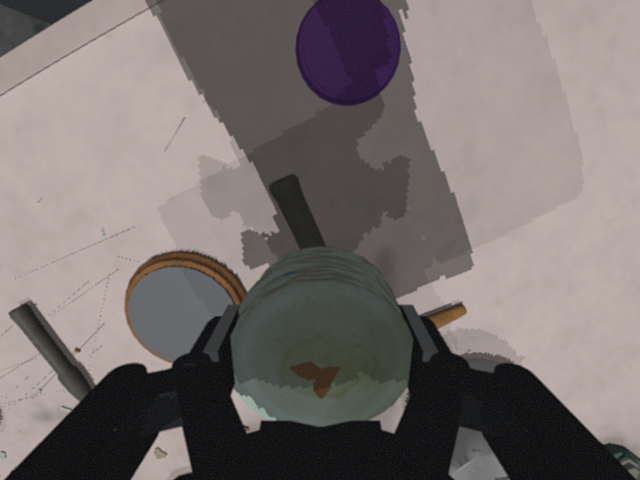

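The pile is held squarely at (322,337), with the stand at (186,306).

```bash
python3 -m creep '[{"dx":-41,"dy":-98,"dz":0,"wx":0,"wy":0,"wz":0,"gripper":60},{"dx":-41,"dy":-98,"dz":0,"wx":0,"wy":0,"wz":0,"gripper":60},{"dx":-41,"dy":-98,"dz":30,"wx":0,"wy":0,"wz":0,"gripper":60},{"dx":-41,"dy":-98,"dz":50,"wx":0,"wy":0,"wz":0,"gripper":60},{"dx":-41,"dy":-98,"dz":58,"wx":0,"wy":0,"wz":0,"gripper":60},{"dx":-41,"dy":-98,"dz":63,"wx":0,"wy":0,"wz":0,"gripper":60},{"dx":-41,"dy":-98,"dz":64.5,"wx":0,"wy":0,"wz":0,"gripper":60},{"dx":-41,"dy":-98,"dz":64.5,"wx":0,"wy":0,"wz":0,"gripper":60}]'
python3 - <<'E'
from h import *
go(.4455,.0075,.091)
E
```

```text
t: 5.88
eef_pos: [0.4456, 0.0066, 0.0918]
eef_rot: [0.0, 0.202, 0.979, 0.0]
wrist_force: [0.4, -0.6, -1.7]
width: 0.0662
grasp_force: 34.5
dx 0.5 dy 0.8 dz 0.8 from [0.4456 0.0066 0.0918] t 5.875
```

Release, then lift and check from the wrist.

```bash
python3 -m creep '[{"dx":0,"dy":0,"dz":1,"wx":0,"wy":0,"wz":0,"gripper":60},{"dx":0,"dy":0,"dz":1,"wx":0,"wy":0,"wz":0,"gripper":85},{"dx":0,"dy":0,"dz":1,"wx":0,"wy":0,"wz":0,"gripper":85},{"dx":0,"dy":0,"dz":1,"wx":0,"wy":0,"wz":0,"gripper":85},{"dx":0,"dy":0,"dz":-20,"wx":0,"wy":0,"wz":0,"gripper":85},{"dx":0,"dy":0,"dz":-80,"wx":0,"wy":0,"wz":0,"gripper":85},{"dx":0,"dy":0,"dz":-140,"wx":0,"wy":0,"wz":0,"gripper":85},{"dx":0,"dy":0,"dz":-140,"wx":0,"wy":0,"wz":0,"gripper":85}]'
python3 - <<'E'
from h import *
look('glue_stand','w4.png'); look('tall_pile_center');look('separator_center');
st,im,d=grab('top'); P=cloud('top',st,d)
for n in('tall_pile_center','separator_center'):
  for q in nets.trace(n,'top')[:2]:
    T=P[q['pixels']&(d>0)]; print(n,q['p'],np.round((np.percentile(T,1,0)+np.percentile(T,99,0))/2,4))
go(.453,-.226,.25)
E
```

```text
t: 6.88
eef_pos: [0.4476, 0.0061, 0.2355]
eef_rot: [0.004, 0.202, 0.979, 0.0]
wrist_force: [-0.6, 0.5, -0.5]
width: 0.0846
grasp_force: 0.0
glue_stand 0.97 [465.  28.  78.  54.] circ@plane [0.3394 0.1703 0.014 ] topcloud mid [0.3421 0.175  0.0058] size [0.047 0.059 0.008]
glue_stand 0.91 [320. 206. 100.  68.] circ@plane [0.44   0.0087 0.014 ] topcloud mid [0.4335 0.0076 0.0098] size [0.068 0.086 0.008]
tall_pile_center 0.92 [321. 242.  94.  95.] circ@plane [0.4439 0.0065 0.04  ] topcloud mid [0.4446 0.0068 0.0515] size [0.069 0.071 0.008]
separator_center 0.86 [102. 331.  74.  65.] circ@plane [ 0.4463 -0.2191  0.02  ] topcloud mid [ 0.4509 -0.2287  0.0164] size [0.061 0.063 0.007]
separator_center 0.85 [ 0.4553 -0.2299  0.0125]
dx -99.6 dy -210.2 dz -19.5 from [0.4449 0.0065 0.2306] t 7.325
```

View pics/w4.png

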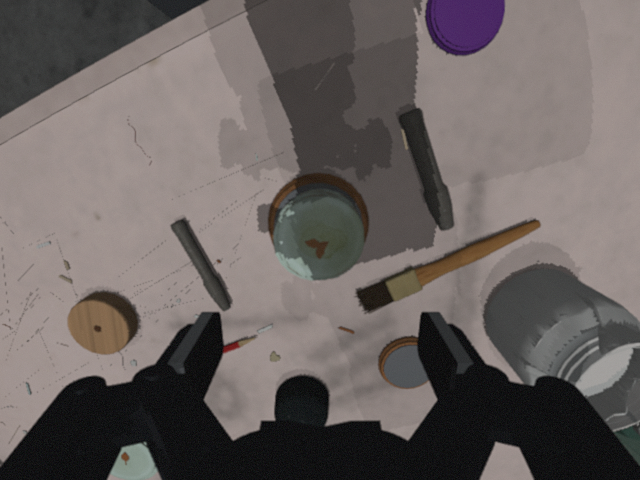

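The tall pile sits centred on the stand at (318,240). The separator is at (102,323) and the fingers have room on both sides.

```bash
python3 -m creep '[{"dx":-98,"dy":-212,"dz":0,"wx":0,"wy":0,"wz":0,"gripper":85},{"dx":-98,"dy":-212,"dz":0,"wx":0,"wy":0,"wz":0,"gripper":85},{"dx":-98,"dy":-212,"dz":0,"wx":0,"wy":0,"wz":0,"gripper":85},{"dx":-98,"dy":-212,"dz":0,"wx":0,"wy":0,"wz":0,"gripper":85},{"dx":-98,"dy":-212,"dz":0,"wx":0,"wy":0,"wz":0,"gripper":85},{"dx":-98,"dy":-212,"dz":30,"wx":0,"wy":0,"wz":0,"gripper":85},{"dx":-98,"dy":-212,"dz":30,"wx":0,"wy":0,"wz":0,"gripper":85}]'
python3 - <<'E'
from h import *
look('separator_center');look('low_pile_center');look('weight_center')
go(.451,-.227,.078)
E
```

```text
t: 8.2
eef_pos: [0.4499, -0.2256, 0.1996]
eef_rot: [-0.002, 0.202, 0.979, 0.001]
wrist_force: [-0.6, 0.3, -0.3]
width: 0.0846
grasp_force: 0.0
separator_center 0.79 [317. 247.  81.  80.] circ@plane [ 0.4477 -0.2282  0.02  ] topcloud mid [ 0.4506 -0.2295  0.0172] size [0.061 0.062 0.008]
separator_center 0.26 [588. 117.  96. 128.] circ@plane [ 0.4367 -0.0094  0.02  ] topcloud mid [ 0.4445 -0.0048  0.0101] size [0.086 0.072 0.008]
low_pile_center 0.87 [319. 400.  81.  53.] circ@plane [ 0.5856 -0.2858  0.03  ] topcloud mid [ 0.5879 -0.2884  0.0275] size [0.049 0.066 0.007]
weight_center 0.74 [539. 350.  80.  73.] circ@plane [ 0.5864 -0.1019  0.048 ] topcloud mid [ 0.6131 -0.0887  0.0412] size [0.032 0.038 0.01 ]
dx 0.8 dy -0.2 dz 124.3 from [ 0.4516 -0.227   0.2023] t 8.5
```

```bash
python3 -m creep '[{"dx":0,"dy":-2,"dz":60,"wx":0,"wy":0,"wz":0,"gripper":85},{"dx":0,"dy":-2,"dz":90,"wx":0,"wy":0,"wz":0,"gripper":85},{"dx":0,"dy":-2,"dz":110,"wx":0,"wy":0,"wz":0,"gripper":85},{"dx":0,"dy":-2,"dz":120,"wx":0,"wy":0,"wz":0,"gripper":85},{"dx":0,"dy":-2,"dz":125,"wx":0,"wy":0,"wz":0,"gripper":85},{"dx":0,"dy":-2,"dz":125,"wx":0,"wy":0,"wz":0,"gripper":85}]' 30 && python3 -m creep '[{"dx":0,"dy":0,"dz":0,"wx":0,"wy":0,"wz":0,"gripper":55},{"dx":0,"dy":0,"dz":0,"wx":0,"wy":0,"wz":0,"gripper":55},{"dx":0,"dy":0,"dz":0,"wx":0,"wy":0,"wz":0,"gripper":55},{"dx":0,"dy":0,"dz":0,"wx":0,"wy":0,"wz":0,"gripper":55},{"dx":0,"dy":0,"dz":0,"wx":0,"wy":0,"wz":0,"gripper":55},{"dx":0,"dy":0,"dz":0,"wx":0,"wy":0,"wz":0,"gripper":55}]' 30
```

```text
t: 9.25
eef_pos: [0.4507, -0.229, 0.0768]
eef_rot: [0.0, 0.202, 0.979, -0.0]
wrist_force: [0.5, -0.8, -0.5]
width: 0.0851
grasp_force: 0.0
t: 10.0
eef_pos: [0.4508, -0.2291, 0.0775]
eef_rot: [0.001, 0.202, 0.979, -0.0]
wrist_force: [-1.5, 0.9, 9.5]
width: 0.0602
grasp_force: 30.2
```

```bash
python3 -m creep '[{"dx":0,"dy":0,"dz":-10,"wx":0,"wy":0,"wz":0,"gripper":55},{"dx":0,"dy":0,"dz":-40,"wx":0,"wy":0,"wz":0,"gripper":55},{"dx":0,"dy":0,"dz":-90,"wx":0,"wy":0,"wz":0,"gripper":55},{"dx":0,"dy":0,"dz":-120,"wx":0,"wy":0,"wz":0,"gripper":55},{"dx":0,"dy":0,"dz":-120,"wx":0,"wy":0,"wz":0,"gripper":55},{"dx":0,"dy":0,"dz":-120,"wx":0,"wy":0,"wz":0,"gripper":55}]'
python3 - <<'E'
from h import *
look('separator_center','w5.png'); go(.445,.007,.1335)
E
```

```text
t: 10.75
eef_pos: [0.45, -0.2286, 0.196]
eef_rot: [-0.0, 0.203, 0.979, 0.0]
wrist_force: [-0.3, -0.3, -1.6]
width: 0.0603
grasp_force: 32.8
separator_center 0.7 [323. 323. 139. 141.] circ@plane [ 0.5105 -0.2545  0.02  ] topcloud mid [ 0.4498 -0.2282  0.1351] size [0.061 0.06  0.007]
separator_center 0.34 [545. 354.  77.  74.] circ@plane [ 0.6129 -0.0905  0.02  ] topcloud mid [ 0.615  -0.0891  0.0413] size [0.037 0.037 0.009]
dx 97.6 dy 214.2 dz 62.2 from [ 0.4498 -0.2284  0.1954] t 10.85
```

View pics/w5.png

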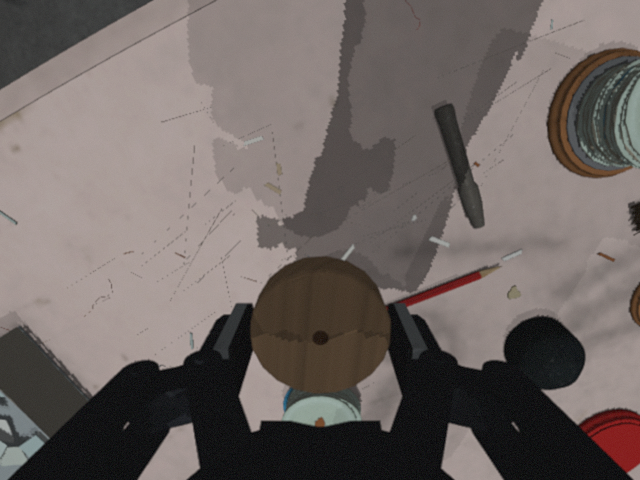

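The separator is held level at (320,323). Carry it to the stand.

```bash
python3 -m creep '[{"dx":97.6,"dy":214,"dz":0,"wx":0,"wy":0,"wz":0,"gripper":55},{"dx":97.6,"dy":214,"dz":0,"wx":0,"wy":0,"wz":0,"gripper":55},{"dx":97.6,"dy":214,"dz":0,"wx":0,"wy":0,"wz":0,"gripper":55},{"dx":97.6,"dy":214,"dz":0,"wx":0,"wy":0,"wz":0,"gripper":55},{"dx":97.6,"dy":214,"dz":0,"wx":0,"wy":0,"wz":0,"gripper":55},{"dx":97.6,"dy":214,"dz":30,"wx":0,"wy":0,"wz":0,"gripper":55},{"dx":97.6,"dy":214,"dz":50,"wx":0,"wy":0,"wz":0,"gripper":55},{"dx":97.6,"dy":214,"dz":58,"wx":0,"wy":0,"wz":0,"gripper":55}]' && python3 -m creep '[{"dx":0,"dy":0,"dz":3,"wx":0,"wy":0,"wz":0,"gripper":55},{"dx":0,"dy":0,"dz":4.5,"wx":0,"wy":0,"wz":0,"gripper":55},{"dx":0,"dy":0,"dz":4.5,"wx":0,"wy":0,"wz":0,"gripper":55}]'
```

```text
t: 11.85
eef_pos: [0.4447, 0.0058, 0.1369]
eef_rot: [-0.001, 0.203, 0.979, -0.0]
wrist_force: [-0.5, 0.5, 0.5]
width: 0.0599
grasp_force: 32.9
t: 12.22
eef_pos: [0.446, 0.0062, 0.1343]
eef_rot: [0.0, 0.203, 0.979, 0.0]
wrist_force: [0.2, 0.3, -1.1]
width: 0.06
grasp_force: 32.9
```

```bash
python3 -m creep '[{"dx":0,"dy":1,"dz":1.5,"wx":0,"wy":0,"wz":0,"gripper":55},{"dx":0,"dy":1,"dz":2,"wx":0,"wy":0,"wz":0,"gripper":55},{"dx":0,"dy":1,"dz":2,"wx":0,"wy":0,"wz":0,"gripper":55}]' && python3 -m creep '[{"dx":0,"dy":0,"dz":0,"wx":0,"wy":0,"wz":0,"gripper":85},{"dx":0,"dy":0,"dz":0,"wx":0,"wy":0,"wz":0,"gripper":85},{"dx":0,"dy":0,"dz":0,"wx":0,"wy":0,"wz":0,"gripper":85},{"dx":0,"dy":0,"dz":-10,"wx":0,"wy":0,"wz":0,"gripper":85},{"dx":0,"dy":0,"dz":-50,"wx":0,"wy":0,"wz":0,"gripper":85},{"dx":0,"dy":0,"dz":-100,"wx":0,"wy":0,"wz":0,"gripper":85},{"dx":0,"dy":0,"dz":-120,"wx":0,"wy":0,"wz":0,"gripper":85},{"dx":0,"dy":0,"dz":-120,"wx":0,"wy":0,"wz":0,"gripper":85}]'
python3 - <<'E'
from h import *
look('separator_center');look('tall_pile_center');look('low_pile_center')
go(.602,-.289,.2)
E
```

```text
t: 12.6
eef_pos: [0.4462, 0.0073, 0.1321]
eef_rot: [0.0, 0.202, 0.979, 0.0]
wrist_force: [-0.5, 0.2, 1.7]
width: 0.0603
grasp_force: 33.2
t: 13.6
eef_pos: [0.447, 0.0071, 0.2538]
eef_rot: [0.002, 0.202, 0.979, 0.0]
wrist_force: [-0.6, -0.1, 0.2]
width: 0.0854
grasp_force: 0.0
separator_center 0.81 [321. 241.  80.  85.] circ@plane [0.4597 0.0022 0.02  ] topcloud mid [0.4463 0.0078 0.0718] size [0.061 0.061 0.007]
separator_center 0.18 [302. 395.  54.  61.] circ@plane [ 0.6128 -0.0855  0.02  ] topcloud mid [ 0.6169 -0.0874  0.0415] size [0.037 0.038 0.01 ]
tall_pile_center 0.9 [319. 225.  85.  66.] circ@plane [0.4425 0.0065 0.04  ] topcloud mid [0.4326 0.0069 0.0515] size [0.046 0.071 0.011]
tall_pile_center 0.66 [301. 398.  53.  59.] circ@plane [ 0.5967 -0.0771  0.04  ] topcloud mid [ 0.6153 -0.0872  0.041 ] size [0.035 0.039 0.01 ]
low_pile_center 0.97 [136. 458.  40.  31.] circ@plane [ 0.6122 -0.2954  0.03  ] topcloud mid [ 0.6134 -0.2981  0.0274] size [0.047 0.054 0.006]
dx -261.2 dy -209.9 dz 50.7 from [0.4455 0.0073 0.251 ] t 13.9
```

```bash
python3 -m creep '[{"dx":-261,"dy":-210,"dz":0,"wx":0,"wy":0,"wz":0,"gripper":85},{"dx":-261,"dy":-210,"dz":0,"wx":0,"wy":0,"wz":0,"gripper":85},{"dx":-261,"dy":-210,"dz":0,"wx":0,"wy":0,"wz":0,"gripper":85},{"dx":-261,"dy":-210,"dz":0,"wx":0,"wy":0,"wz":0,"gripper":85},{"dx":-261,"dy":-210,"dz":0,"wx":0,"wy":0,"wz":0,"gripper":85},{"dx":-261,"dy":-210,"dz":30,"wx":0,"wy":0,"wz":0,"gripper":85},{"dx":-261,"dy":-210,"dz":50,"wx":0,"wy":0,"wz":0,"gripper":85},{"dx":-261,"dy":-210,"dz":50,"wx":0,"wy":0,"wz":0,"gripper":85}]'
python3 - <<'E'
from h import *
look('low_pile_center','w6.png');look('weight_center')
go(.602,-.289,.079)
E
```

```text
t: 14.9
eef_pos: [0.6011, -0.2886, 0.1992]
eef_rot: [-0.002, 0.203, 0.979, 0.001]
wrist_force: [-0.2, 0.5, 0.3]
width: 0.0851
grasp_force: 0.0
low_pile_center 0.65 [580. 164.  98.  84.] circ@plane [ 0.6123 -0.098   0.03  ] topcloud mid [ 0.6175 -0.0895  0.0417] size [0.037 0.037 0.01 ]
low_pile_center 0.57 [312. 248.  95.  91.] circ@plane [ 0.598  -0.2911  0.03  ] topcloud mid [ 0.6012 -0.2917  0.0271] size [0.072 0.071 0.008]
weight_center 0.76 [579. 162. 101.  84.] circ@plane [ 0.605  -0.1098  0.048 ] topcloud mid [ 0.6177 -0.0895  0.0417] size [0.037 0.037 0.01 ]
dx 0.9 dy -0.3 dz 124.1 from [ 0.6028 -0.289   0.2031] t 15.1
```

View pics/w6.png

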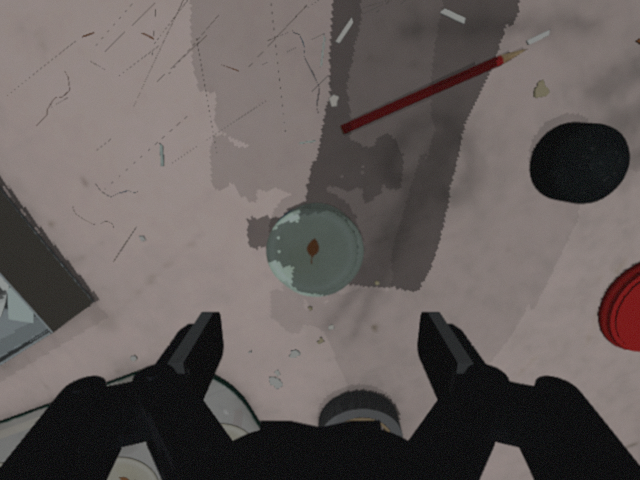

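The low pile is at (314,248) with free space for both fingers. The black weight is at (580,162).

```bash
python3 -m creep '[{"dx":1,"dy":-3.4,"dz":60,"wx":0,"wy":0,"wz":0,"gripper":85},{"dx":1,"dy":-3.4,"dz":90,"wx":0,"wy":0,"wz":0,"gripper":85},{"dx":1,"dy":-3.4,"dz":110,"wx":0,"wy":0,"wz":0,"gripper":85},{"dx":1,"dy":-3.4,"dz":120,"wx":0,"wy":0,"wz":0,"gripper":85},{"dx":1,"dy":-3.4,"dz":125,"wx":0,"wy":0,"wz":0,"gripper":85},{"dx":1,"dy":-3.4,"dz":125,"wx":0,"wy":0,"wz":0,"gripper":85}]' 30 && python3 -m creep '[{"dx":0,"dy":0,"dz":0,"wx":0,"wy":0,"wz":0,"gripper":60},{"dx":0,"dy":0,"dz":0,"wx":0,"wy":0,"wz":0,"gripper":60},{"dx":0,"dy":0,"dz":0,"wx":0,"wy":0,"wz":0,"gripper":60},{"dx":0,"dy":0,"dz":0,"wx":0,"wy":0,"wz":0,"gripper":60},{"dx":0,"dy":0,"dz":0,"wx":0,"wy":0,"wz":0,"gripper":60},{"dx":0,"dy":0,"dz":0,"wx":0,"wy":0,"wz":0,"gripper":60}]' 30
```

```text
t: 15.85
eef_pos: [0.6005, -0.2919, 0.0776]
eef_rot: [0.0, 0.202, 0.979, -0.0]
wrist_force: [0.4, 0.7, 0.3]
width: 0.0852
grasp_force: 0.0
t: 16.6
eef_pos: [0.6006, -0.2921, 0.078]
eef_rot: [0.001, 0.202, 0.979, -0.0]
wrist_force: [-1.1, 1.4, 6.9]
width: 0.0662
grasp_force: 33.2
```

```bash
python3 -m creep '[{"dx":0,"dy":0,"dz":-10,"wx":0,"wy":0,"wz":0,"gripper":60},{"dx":0,"dy":0,"dz":-40,"wx":0,"wy":0,"wz":0,"gripper":60},{"dx":0,"dy":0,"dz":-90,"wx":0,"wy":0,"wz":0,"gripper":60},{"dx":0,"dy":0,"dz":-140,"wx":0,"wy":0,"wz":0,"gripper":60},{"dx":0,"dy":0,"dz":-140,"wx":0,"wy":0,"wz":0,"gripper":60},{"dx":0,"dy":0,"dz":-140,"wx":0,"wy":0,"wz":0,"gripper":60}]'
python3 - <<'E'
from h import *
look('low_pile_center'); go(.446,.0075,.1525)
E
```

```text
t: 17.35
eef_pos: [0.5999, -0.2917, 0.2168]
eef_rot: [-0.0, 0.202, 0.979, 0.0]
wrist_force: [-0.2, 0.2, -1.0]
width: 0.0659
grasp_force: 33.9
low_pile_center 0.59 [318. 334. 171. 164.] circ@plane [ 0.6766 -0.3254  0.03  ] topcloud mid [ 0.5998 -0.2911  0.1662] size [0.073 0.071 0.007]
dx 259.2 dy 213.5 dz 63.7 from [ 0.5994 -0.2914  0.2155] t 17.45
```

```bash
python3 -m creep '[{"dx":259,"dy":213.5,"dz":0,"wx":0,"wy":0,"wz":0,"gripper":60},{"dx":259,"dy":213.5,"dz":0,"wx":0,"wy":0,"wz":0,"gripper":60},{"dx":259,"dy":213.5,"dz":0,"wx":0,"wy":0,"wz":0,"gripper":60},{"dx":259,"dy":213.5,"dz":0,"wx":0,"wy":0,"wz":0,"gripper":60},{"dx":259,"dy":213.5,"dz":0,"wx":0,"wy":0,"wz":0,"gripper":60},{"dx":259,"dy":213.5,"dz":0,"wx":0,"wy":0,"wz":0,"gripper":60},{"dx":259,"dy":213.5,"dz":20,"wx":0,"wy":0,"wz":0,"gripper":60},{"dx":259,"dy":213.5,"dz":40,"wx":0,"wy":0,"wz":0,"gripper":60}]' && python3 -m creep '[{"dx":0,"dy":0,"dz":10,"wx":0,"wy":0,"wz":0,"gripper":60},{"dx":0,"dy":0,"dz":19,"wx":0,"wy":0,"wz":0,"gripper":60},{"dx":0,"dy":0,"dz":22,"wx":0,"wy":0,"wz":0,"gripper":60},{"dx":0,"dy":0,"dz":22,"wx":0,"wy":0,"wz":0,"gripper":60},{"dx":0,"dy":0,"dz":22,"wx":0,"wy":0,"wz":0,"gripper":60}]'
```

```text
t: 18.45
eef_pos: [0.4463, 0.0074, 0.1758]
eef_rot: [-0.001, 0.202, 0.979, -0.0]
wrist_force: [-0.1, 0.3, -0.7]
width: 0.0658
grasp_force: 33.9
t: 19.08
eef_pos: [0.4473, 0.0068, 0.1553]
eef_rot: [0.0, 0.203, 0.979, 0.0]
wrist_force: [0.2, -0.4, -0.0]
width: 0.0657
grasp_force: 33.9
```

```bash
python3 -m creep '[{"dx":1,"dy":0.3,"dz":2,"wx":0,"wy":0,"wz":0,"gripper":60},{"dx":1,"dy":0.3,"dz":2.7,"wx":0,"wy":0,"wz":0,"gripper":60},{"dx":1,"dy":0.3,"dz":2.7,"wx":0,"wy":0,"wz":0,"gripper":60}]' && python3 -m creep '[{"dx":0,"dy":0,"dz":0,"wx":0,"wy":0,"wz":0,"gripper":85},{"dx":0,"dy":0,"dz":0,"wx":0,"wy":0,"wz":0,"gripper":85},{"dx":0,"dy":0,"dz":0,"wx":0,"wy":0,"wz":0,"gripper":85},{"dx":0,"dy":0,"dz":-10,"wx":0,"wy":0,"wz":0,"gripper":85},{"dx":0,"dy":0,"dz":-50,"wx":0,"wy":0,"wz":0,"gripper":85},{"dx":0,"dy":0,"dz":-100,"wx":0,"wy":0,"wz":0,"gripper":85},{"dx":0,"dy":0,"dz":-100,"wx":0,"wy":0,"wz":0,"gripper":85},{"dx":0,"dy":0,"dz":-100,"wx":0,"wy":0,"wz":0,"gripper":85}]'
python3 - <<'E'
from h import *
look('low_pile_center','w7.png');look('weight_center')
go(.6175,-.089,.21)
E
```

```text
t: 19.45
eef_pos: [0.4462, 0.0076, 0.1525]
eef_rot: [0.0, 0.202, 0.979, 0.0]
wrist_force: [-2.3, 0.4, 5.2]
width: 0.0659
grasp_force: 34.5
t: 20.45
eef_pos: [0.4461, 0.0076, 0.2524]
eef_rot: [0.0, 0.202, 0.979, 0.0]
wrist_force: [-0.5, -0.0, 0.1]
width: 0.0849
grasp_force: 0.0
low_pile_center 0.75 [320. 257. 103. 100.] circ@plane [ 0.4675 -0.0008  0.03  ] topcloud mid [0.4468 0.0085 0.1016] size [0.072 0.071 0.007]
weight_center 0.75 [305. 399.  53.  56.] circ@plane [ 0.5893 -0.0732  0.048 ] topcloud mid [ 0.6148 -0.0872  0.0406] size [0.037 0.04  0.01 ]
dx -196.2 dy -20.5 dz 41.0 from [0.4456 0.0077 0.2513] t 20.65
```

View pics/w7.png

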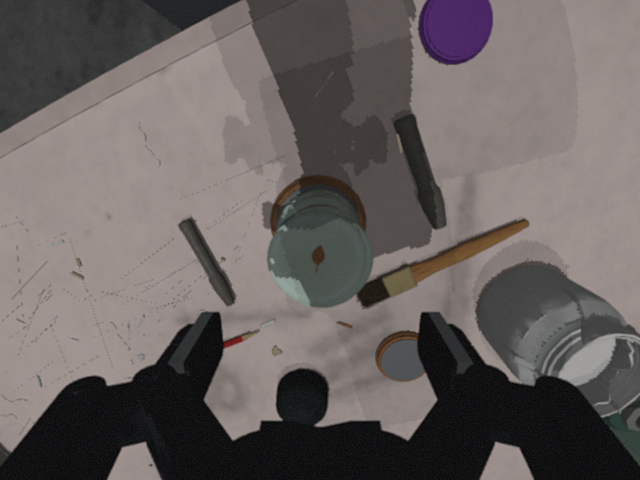

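The low pile is on top, centred at (320,257). The weight is at (302,397).

```bash
python3 -m creep '[{"dx":-196,"dy":-20,"dz":0,"wx":0,"wy":0,"wz":0,"gripper":85},{"dx":-196,"dy":-20,"dz":0,"wx":0,"wy":0,"wz":0,"gripper":85},{"dx":-196,"dy":-20,"dz":0,"wx":0,"wy":0,"wz":0,"gripper":85},{"dx":-196,"dy":-20,"dz":0,"wx":0,"wy":0,"wz":0,"gripper":85},{"dx":-196,"dy":-20,"dz":40,"wx":0,"wy":0,"wz":0,"gripper":85},{"dx":-196,"dy":-20,"dz":40,"wx":0,"wy":0,"wz":0,"gripper":85}]'
python3 - <<'E'
from h import *
look('weight_center','w8.png')
go(.6175,-.089,.077)
E
```

```text
t: 21.4
eef_pos: [0.6157, -0.0877, 0.209]
eef_rot: [-0.004, 0.202, 0.979, 0.0]
wrist_force: [-1.2, 1.0, -0.3]
width: 0.0852
grasp_force: 0.0
weight_center 0.89 [322. 246.  73.  80.] circ@plane [ 0.6078 -0.0838  0.048 ] topcloud mid [ 0.618  -0.0876  0.0418] size [0.036 0.036 0.009]
dx -0.4 dy -0.8 dz 135.6 from [ 0.6176 -0.0881  0.2126] t 21.5
```

View pics/w8.png

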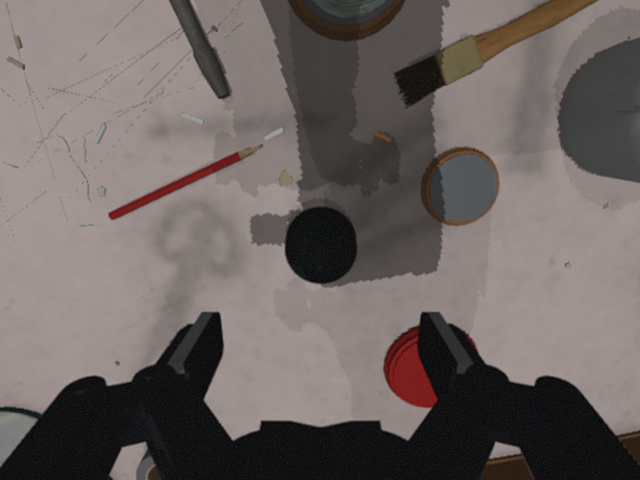

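The weight is at (320,246) and there is room beside it. The small stand's edge at (423,190) lies outside the finger reach.

```bash
python3 -m creep '[{"dx":0,"dy":-0.3,"dz":60,"wx":0,"wy":0,"wz":0,"gripper":85},{"dx":0,"dy":-0.3,"dz":95,"wx":0,"wy":0,"wz":0,"gripper":85},{"dx":0,"dy":-0.3,"dz":115,"wx":0,"wy":0,"wz":0,"gripper":85},{"dx":0,"dy":-0.3,"dz":128,"wx":0,"wy":0,"wz":0,"gripper":85},{"dx":0,"dy":-0.3,"dz":134,"wx":0,"wy":0,"wz":0,"gripper":85},{"dx":0,"dy":-0.3,"dz":134,"wx":0,"wy":0,"wz":0,"gripper":85}]' 50 && python3 -m creep '[{"dx":0,"dy":0,"dz":0,"wx":0,"wy":0,"wz":0,"gripper":50},{"dx":0,"dy":0,"dz":0,"wx":0,"wy":0,"wz":0,"gripper":50},{"dx":0,"dy":0,"dz":0,"wx":0,"wy":0,"wz":0,"gripper":50},{"dx":0,"dy":0,"dz":0,"wx":0,"wy":0,"wz":0,"gripper":50},{"dx":0,"dy":0,"dz":0,"wx":0,"wy":0,"wz":0,"gripper":50},{"dx":0,"dy":0,"dz":0,"wx":0,"wy":0,"wz":0,"gripper":50}]' 50
```

```text
t: 22.25
eef_pos: [0.6185, -0.0888, 0.0789]
eef_rot: [0.0, 0.202, 0.979, -0.0]
wrist_force: [0.1, -0.0, 0.0]
width: 0.0847
grasp_force: 0.0
t: 23.0
eef_pos: [0.6186, -0.0889, 0.0797]
eef_rot: [0.001, 0.202, 0.979, -0.0]
wrist_force: [-3.1, 0.2, 9.9]
width: 0.0551
grasp_force: 52.2
```

```bash
python3 -m creep '[{"dx":0,"dy":0,"dz":-10,"wx":0,"wy":0,"wz":0,"gripper":50},{"dx":0,"dy":0,"dz":-40,"wx":0,"wy":0,"wz":0,"gripper":50},{"dx":0,"dy":0,"dz":-90,"wx":0,"wy":0,"wz":0,"gripper":50},{"dx":0,"dy":0,"dz":-140,"wx":0,"wy":0,"wz":0,"gripper":50},{"dx":0,"dy":0,"dz":-160,"wx":0,"wy":0,"wz":0,"gripper":50},{"dx":0,"dy":0,"dz":-160,"wx":0,"wy":0,"wz":0,"gripper":50},{"dx":0,"dy":0,"dz":-160,"wx":0,"wy":0,"wz":0,"gripper":50}]'
python3 - <<'E'
from h import *
look('weight_center','w9.png'); go(.4465,.008,.1845)
E
```

```text
t: 23.88
eef_pos: [0.6174, -0.0886, 0.237]
eef_rot: [-0.001, 0.203, 0.979, 0.0]
wrist_force: [0.7, -0.9, -4.0]
width: 0.055
grasp_force: 54.2
weight_center 0.91 [321. 327. 132. 147.] circ@plane [ 0.6849 -0.1167  0.048 ] topcloud mid [ 0.6156 -0.0877  0.1989] size [0.036 0.036 0.009]
dx 195.0 dy 21.0 dz 52.6 from [ 0.6173 -0.0886  0.2366] t 23.975
```

View pics/w9.png

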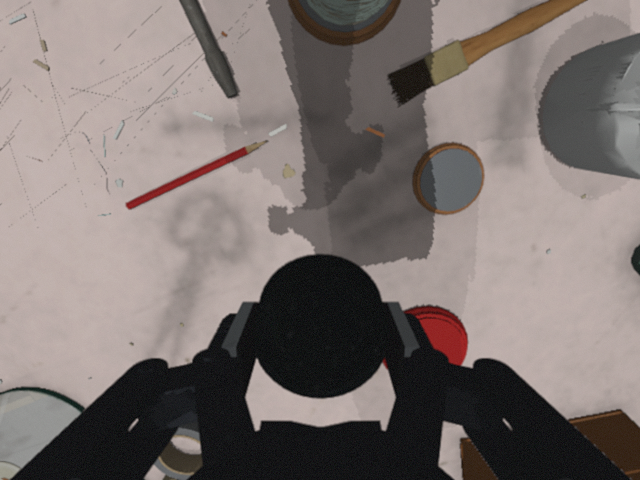

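The weight is held upright at (320,326). Carry it to the stack and lower it.

```bash
python3 -m creep '[{"dx":195,"dy":21,"dz":0,"wx":0,"wy":0,"wz":0,"gripper":50},{"dx":195,"dy":21,"dz":0,"wx":0,"wy":0,"wz":0,"gripper":50},{"dx":195,"dy":21,"dz":0,"wx":0,"wy":0,"wz":0,"gripper":50},{"dx":195,"dy":21,"dz":0,"wx":0,"wy":0,"wz":0,"gripper":50},{"dx":195,"dy":21,"dz":0,"wx":0,"wy":0,"wz":0,"gripper":50},{"dx":195,"dy":21,"dz":20,"wx":0,"wy":0,"wz":0,"gripper":50},{"dx":195,"dy":21,"dz":40,"wx":0,"wy":0,"wz":0,"gripper":50},{"dx":195,"dy":21,"dz":40,"wx":0,"wy":0,"wz":0,"gripper":50}]' && python3 -m creep '[{"dx":0,"dy":0,"dz":5,"wx":0,"wy":0,"wz":0,"gripper":50},{"dx":0,"dy":0,"dz":9,"wx":0,"wy":0,"wz":0,"gripper":50},{"dx":0,"dy":0,"dz":10,"wx":0,"wy":0,"wz":0,"gripper":50},{"dx":0,"dy":0,"dz":10,"wx":0,"wy":0,"wz":0,"gripper":50},{"dx":0,"dy":0,"dz":10,"wx":0,"wy":0,"wz":0,"gripper":50}]'
```

```text
t: 24.98
eef_pos: [0.4478, 0.0073, 0.197]
eef_rot: [-0.001, 0.203, 0.979, -0.0]
wrist_force: [-0.2, 0.0, -2.9]
width: 0.0548
grasp_force: 54.1
t: 25.6
eef_pos: [0.4475, 0.0078, 0.1884]
eef_rot: [0.0, 0.202, 0.979, 0.0]
wrist_force: [0.3, -0.1, -2.3]
width: 0.0552
grasp_force: 54.2
```

```bash
python3 -m creep '[{"dx":0.5,"dy":0,"dz":2,"wx":0,"wy":0,"wz":0,"gripper":50},{"dx":0.5,"dy":0,"dz":3.5,"wx":0,"wy":0,"wz":0,"gripper":50},{"dx":0.5,"dy":0,"dz":4.5,"wx":0,"wy":0,"wz":0,"gripper":50},{"dx":0.5,"dy":0,"dz":4.5,"wx":0,"wy":0,"wz":0,"gripper":50}]'
```

```text
t: 26.1
eef_pos: [0.447, 0.008, 0.1842]
eef_rot: [0.0, 0.202, 0.979, -0.0]
wrist_force: [-1.9, -0.2, 6.3]
width: 0.055
grasp_force: 55.2
```

In contact (the force went from −2.3 to +6.3 N). Release and retreat.

```bash
python3 -m creep '[{"dx":0,"dy":0,"dz":0,"wx":0,"wy":0,"wz":0,"gripper":70},{"dx":0,"dy":0,"dz":0,"wx":0,"wy":0,"wz":0,"gripper":85},{"dx":0,"dy":0,"dz":0,"wx":0,"wy":0,"wz":0,"gripper":85},{"dx":0,"dy":0,"dz":0,"wx":0,"wy":0,"wz":0,"gripper":85},{"dx":0,"dy":0,"dz":-10,"wx":0,"wy":0,"wz":0,"gripper":85},{"dx":0,"dy":0,"dz":-50,"wx":0,"wy":0,"wz":0,"gripper":85},{"dx":0,"dy":0,"dz":-100,"wx":0,"wy":0,"wz":0,"gripper":85},{"dx":0,"dy":0,"dz":-100,"wx":0,"wy":0,"wz":0,"gripper":85}]'; python3 -m creep '[{"dx":40,"dy":0,"dz":0,"wx":0,"wy":0,"wz":0,"gripper":85},{"dx":80,"dy":0,"dz":0,"wx":0,"wy":0,"wz":0,"gripper":85},{"dx":80,"dy":0,"dz":0,"wx":0,"wy":0,"wz":0,"gripper":85},{"dx":80,"dy":0,"dz":0,"wx":0,"wy":0,"wz":0,"gripper":85}]'
python3 - <<'E'
from h import *
for n in('weight_center','low_pile_center','glue_stand'): look(n)
st,im,d=grab('scene'); cv2.imwrite('pics/s2.png',cv2.resize(cv2.cvtColor(im,cv2.COLOR_RGB2BGR)[170:320,190:390],None,fx=3.5,fy=3.5))
E
```

```text
t: 27.1
eef_pos: [0.4488, 0.0078, 0.2877]
eef_rot: [0.003, 0.202, 0.979, 0.0]
wrist_force: [0.6, 0.1, 0.1]
width: 0.0852
grasp_force: 0.0
t: 27.6
eef_pos: [0.3741, 0.0396, 0.2839]
eef_rot: [0.001, 0.202, 0.979, 0.0]
wrist_force: [0.6, -0.7, 0.4]
width: 0.0849
grasp_force: 0.0
weight_center 0.98 [321. 347.  68.  83.] circ@plane [ 0.4903 -0.0107  0.048 ] topcloud mid [0.4452 0.0089 0.1462] size [0.036 0.036 0.009]
glue_stand 0.85 [393. 394.  53.  46.] circ@plane [0.6078 0.0344 0.014 ] topcloud mid [0.6188 0.0331 0.0059] size [0.059 0.061 0.007]
glue_stand 0.83 [318. 271.  82.  51.] circ@plane [0.4372 0.01   0.014 ] topcloud mid [0.4346 0.0076 0.0103] size [0.07  0.086 0.012]
```

View pics/s2.png

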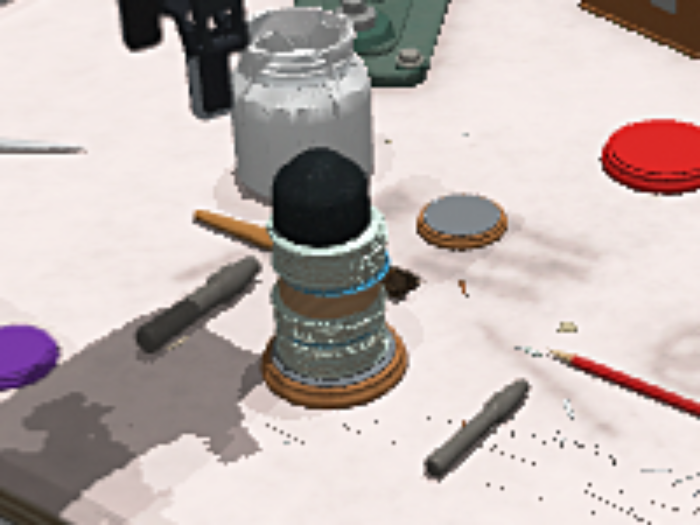

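The stack stands upright and centred on the large stand (crop 330,300), with the jar untouched behind it. The wrist puts the weight at (0.445, 0.009) and the stand at about (0.445, 0.0076).

```bash
python3 -c "
from workcell import bot
print(bot.job_done())"
```

```text
the job is handed in; nothing more can be done
None
```

The gluing stack is built on the larger wooden stand (tall pile, separator, low pile, black weight), upright with the weight within about 2 mm of the stand's centre by the wrist camera; the jar was not touched, and I handed the job in at about 28 s, with no verdict returned.

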